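# Nest the beakers and slide them under the shelf

### The arm

A 6-joint arm with a two-finger parallel gripper is mounted at the origin on the work surface. World frame = base frame: x ahead of the robot, y to its left, z up, the work surface at z = 0. Lengths are in mm, angles in degrees, forces in N, time in s.
With the tool pointing down it reaches from about 300 to 850 mm from the base axis. Payload 4.2 kg.
Tool frame: the origin (TCP) lies at the very end of the fingers, on their centre line; the grasp point (between the pads) lies 19 mm behind it; z points along the fingers, y is the line along which they close (so a half turn about z gives the same grasp; the last joint's range is limited). The gripper opens to 91 mm and grips with 3 to 60 N. Pads are 32 mm wide; open, the fingers measure 118 mm over their backs; the gripper's body (76 mm by 178 mm) begins 60 mm behind the grasp point.
Start: joints at [69.156, 18.312, 89.639, -0, 72.044, -1.146], TCP at [193.817, 541.369, 193.076] pointing down, gripper open.
Joint ranges: [-177.97, 177.97], [-48.28, 115.42], [12.27, 149.76], [-77.06, 257.06], [2.81, 150.46], [-146.56, 146.56]. Speed limits (degrees/s): [147.25, 147.25, 180, 180, 180, 180].

### API

Orientations are given as [roll, pitch, yaw] about the fixed x, y, z axes, in that order (R = Rz(yaw) Ry(pitch) Rx(roll)).
In Python, from workcell import env, eyes gives the robot as it stands.
- The arm moves only by the tool send_rows, never from a script. Its argument "targets" is text: rows parted by semicolons, each of 7 numbers parted by spaces: the shift along the tool's x, y, z in m, then the turn, a rotation vector about the tool's x, y, z in degrees, then the opening in per cent of the stroke, from 0 (shut) to 100 (fully open). A call has 1 to 12 rows; each row is the pose to reach, as a shift and turn from the pose commanded when the call began, along the tool's axes at that moment; what a row does not reach only later rows make up. A row lasts 1/12 s, in which the tool goes at most 41.7 mm and 7.16 degrees, less where a joint would pass 70% of its speed; a pose out of reach is approached as far as the arm can. A call with a gripper value outside its range is refused whole. The fingers move at their own pace and stop on an object; "grip_force" is the grip in N (left out, the last holds). Time passes only in rows, so rows that repeat a pose let the fingers close. It gives the time, the measured TCP pose, the force, the opening and the grip force at its end, in the units of the state.
- env.state(): the state, without advancing time (a new reading comes with each control period).
- eyes.grab_frame(name): name is "side" or "top"; returns a dict with "image" (480x640x3 uint8, blue, green, red), "fovy" (degrees; the focal length in pixels is half the picture's height over the tangent of half this angle, whatever the lens; pixels are square), "cx", "cy" (the principal point, pixels), "eye" and "attitude" of the camera in the world. Camera axes: x right, y up, looking along -z (the intrinsics and any distortion apply to the point x, -y, -z); pixel columns grow to the right and rows downward; lengths in mm; the calibration is good to about 2 mm. A picture is of the moment at which its call begins. There is no depth.
- env.job_done(): hands the job in; it is judged then, once.
The state is a dict: "time_s": time; "qpos": joint angles; "qvel": joint speeds; "effort": joint torques, N m; "ee_pos": TCP position; "ee_rot": TCP orientation; "force": force on the tool from outside, world axes, zero at the start; "torque": the same for the moment, N m; "gripper_width": finger opening in mm; "gripper_force": force on a finger pad.
Only numpy, scipy, OpenCV 4.12 (cv2) and the standard library are available. Lean on these libraries where they do the work, as an engineer would, in place of code of your own. Each camera call takes 0.05 s, during which the arm holds its last target. There are 200 camera calls.

### The job

Put the two tapered steel beakers away: nest the short one in the mouth of the tall one, settling it with no more than a light push so that they do not jam, and let go of it. Then push the tall beaker itself, gently and low down so that it slides over the bench without being lifted, squeezed or tipped, under the wire shelf until it stands upright wholly on the round of paper in the empty bay, with the short one still nested in it. Leave everything else where it stands.

Things in the scene. Friction and masses are not known exactly. Their poses are not given: they have to be found in the camera images.
- tall_beaker: tall narrow thin-walled open beaker of plain steel, standing upright, round and tapered: 155 mm high, outer diameter 52 mm at the foot growing evenly to 66 mm at the rim, wall 3 mm (mouth 60 mm inside), about 0.35 kg. Origin at the centre of its underside, z up its axis. Friction on the bench is about 0.6, so pushed higher than about 35 mm up it can tip; over 15 N dents it.
- short_beaker: short open tapered steel beaker standing beside the tall one on either side: 80 mm high, outer diameter 48 mm at the foot, 68 mm at the rim, 0.12 kg; take it by its outside under the rim. Origin at the centre of its underside, z up. Nested, it rests on the tall one's lip, its underside about 112 mm above that one's underside, its rim 37 mm above that rim. 10 N down is light; 20 N jams it.
- shelf: fixed low shelf of steel wires on four legs, 130 mm deep (x) by 540 mm wide (y); its underside is 222 mm above the bench. Small boxes at both ends of its top reach 280 mm high. Legs 16 mm thick at the four corners. Origin on the bench under its centre; its x axis points away from the robot into the shelf, square to its front edge. Under it are three bays side by side, 115 mm apart, of which two hold the tub and the jar. Open in front; a thin low rail joins the rear legs.
- paper_round: round of white paper, 90 mm across, flat on the bench (no step to slide over) in the empty bay under the shelf, the place for the beakers. Origin at its centre; its x axis points the same way as the shelf's.
- tub: closed white plastic tub under the shelf, 77 mm across, 98 mm high. Origin at the centre of its underside. Leave alone.
- jar: amber glass jar with steel cap under the shelf, 70 mm across, 115 mm high. Origin at the centre of its underside. Leave alone.
- spray_can: plain aluminium spray can with white nozzle, 50 mm across, 150 mm high, standing on the other side of the tall beaker from the short one. Origin at the centre of its underside. Leave alone.
- bowl: steel bowl, 200 mm across, 75 mm high, at the left of the bench. Origin at the centre of its underside. Leave alone.
- jug: steel jug with handle, 96 mm across, 135 mm high, at the right of the bench. Origin at the centre of its underside. Leave alone.
- mould: clear plastic chocolate mould tray, 110 by 170 mm, 22 mm high, lying near the robot at the left. Origin at the centre of its underside. Leave alone.
- spatula: spatula with grey handle, lying flat near the robot at the right. Leave alone.
Not all that is in view belongs to the job. What is shaped like the short_beaker but blue is not meant.

How it is judged (in metres and radians):
On the way:
1. the short beaker is nested upright in the tall one and let go (z of short_beaker in the frame of tall_beaker between 0.102 and 0.12 m and horizontal distance between short_beaker and tall_beaker below 0.008 m and angle between the z axis of short_beaker and the z axis of tall_beaker, either way round below 0.09 rad and contact force between the fingers and short_beaker below 0.1 N), for 0.2 s.
At the end, for the whole second after the job is handed in: The tall beaker stands upright (within 3 degrees) and still, its centre within 20 mm of the paper round's (foot wholly on the paper); the short one sits nested in it, centred to 8 mm and within 5 degrees, its underside 102 to 120 mm above that of the tall one (horizontal distance between tall_beaker and paper_round below 0.02 m and angle between tall_beaker's own z axis and vertical below 0.05 rad and height (world z) of tall_beaker below 0.005 m and z of short_beaker in the frame of tall_beaker between 0.102 and 0.12 m and horizontal distance between short_beaker and tall_beaker below 0.008 m and angle between the z axis of short_beaker and the z axis of tall_beaker, either way round below 0.09 rad and linear speed of each of tall_beaker, short_beaker below 0.01 m/s); the robot touches nothing.
It fails at once if the tall beaker is tipped by more than 15 degrees or lifted more than 12 mm off the bench (angle between tall_beaker's own z axis and vertical above 0.26 rad or height (world z) of tall_beaker above 0.012 m).
It fails at once if the fingers squeeze or press the tall beaker with more than 15 N (contact force between the fingers and tall_beaker above 15 N).
It fails at once if the short beaker is forced into the tall one with more than 40 N of contact force (jammed) (contact force between short_beaker and tall_beaker above 40 N).
It fails at once if the pair is moved (more than 30 mm) by the short beaker instead of the tall one (distance of tall_beaker from where it was at the start of the episode above 0.03 m and contact force between the fingers and short_beaker above 0.5 N).
It fails at once if a bystander is moved by more than 25 mm (distance of any of tub, jar, spray_can, bowl, jug, mould, spatula from where it was at the start of the episode above 0.025 m).
It also fails if it takes over 64 s, if anything falls off the work surface, if the arm or the gripper's body presses on something with over 40 N, if the wrist force passes 120 N, or if a joint passes its speed limit or range.

## Working session

There is one attempt and no reset: what is moved stays moved. The work goes in short steps, Python scripts to look and compute and a tool call to move; the robot and the scene stay as the last step left them, time stands still between calls to the robot, and variables do not carry over. Pictures are saved under pics/ and viewed, at most 10 in all, crops included, and the job is handed in when it is done.

Besides the shell and the picture viewer there is one more tool, called after "Request:" as name(argument=value, ...), one argument or row to a line, values as JSON. send_rows: Moves the arm, as the interface text tells. Its arguments: {"type":"object","properties":{"targets":{"type":"string"},"grip_force":{"type":"number"}},"required":["targets"]}

```bash
ls; mkdir -p pics; python3 - <<'E'
from workcell import env, eyes
import cv2
for n in("side","top"):
    f=eyes.grab_frame(n); cv2.imwrite(f"pics/{n}0.png",f["image"]); print(n,{k:v for k,v in f.items() if k!="image"})
print(env.state())
E
```

```text
pics
side {'fovy': 54.659873170105946, 'cx': 318.25480175012115, 'cy': 245.4827700991164, 'eye': array([ -15.32782123, -725.18736605, 1110.79309921]), 'attitude': array([ 3.93771844e+01, -2.31481615e-05, -3.39982204e+01])}
top {'fovy': 57.27387030543789, 'cx': 317.56599598852233, 'cy': 241.7706561540563, 'eye': array([ 393.24151143,   13.00742913, 1311.34827503]), 'attitude': array([  4.63262524,  -0.59771278, -88.769047  ])}
{'time_s': 0.1, 'qpos': array([ 6.91551814e+01,  1.83451935e+01,  8.96985888e+01, -2.17260009e-03,
        7.20438550e+01, -1.14728522e+00]), 'qvel': array([ 0.12737677, -0.19585217, -0.2321529 ,  0.06762352,  0.10794625,
        0.07653002]), 'effort': array([ 9.31075992e-04, -4.13335168e+01, -2.32511348e+01,  7.27492827e-02,
        4.21467551e-02, -6.02352770e-05]), 'ee_pos': array([193.65988331, 540.89631672, 192.33790074]), 'ee_rot': array([-1.79912339e+02,  3.10614392e-04,  1.60303138e+02]), 'force': array([ 0.43345058, -0.27625605, -0.06431902]), 'torque': array([-0.0267185 ,  0.06469513, -0.00902506]), 'gripper_force': 0.0, 'gripper_width': 91.0744772151405}
```

View pics/side0.png

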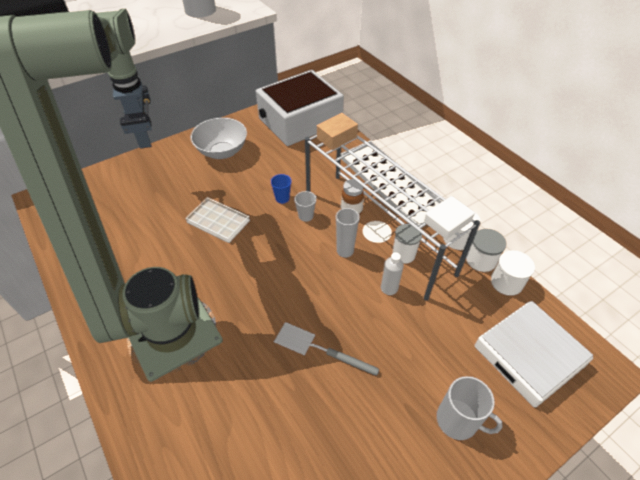

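View pics/top0.png

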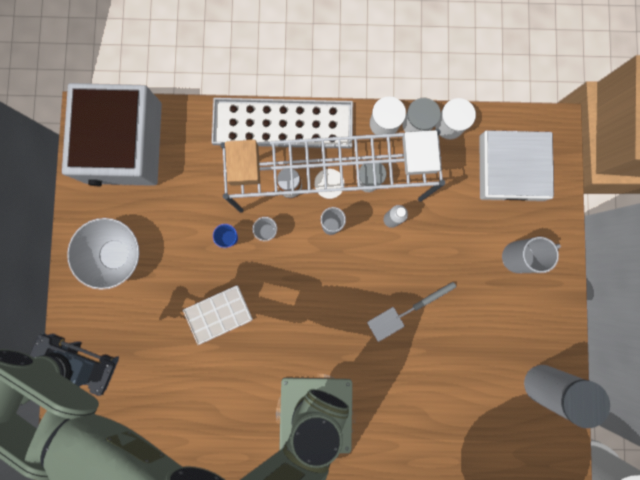

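The side view shows the short beaker at (306,206), the tall one at (346,232), the can at (392,273) and the paper at (377,231). In the top view they are at (265,229), (333,220), (396,215) and (329,182), and the blue decoy is at (224,235). I'll look closer at both.

```bash
cat > h.py <<'E'
import numpy as np, cv2
from scipy.spatial.transform import Rotation as R
from workcell import env, eyes
def rot(e): return R.from_euler('xyz',e,degrees=True).as_matrix()
def K(f): return 240/np.tan(np.radians(f["fovy"])/2)
def ray(f,u,v):
    k=K(f); return rot(f["attitude"])@np.array([(u-f["cx"])/k,-(v-f["cy"])/k,-1])
def plane(f,u,v,z):
    d=ray(f,u,v); return f["eye"]+d*(z-f["eye"][2])/d[2]
def proj(f,p):
    c=rot(f["attitude"]).T@(np.array(p,float)-f["eye"]); k=K(f)
    return np.array([f["cx"]+k*c[0]/-c[2], f["cy"]-k*c[1]/-c[2]])
E
python3 - <<'E'
from h import *
f=eyes.grab_frame("top"); g=eyes.grab_frame("side")
cv2.imwrite("pics/t1.png",cv2.resize(f["image"][120:260,205:460],None,fx=3,fy=3,interpolation=cv2.INTER_CUBIC))
cv2.imwrite("pics/s1.png",cv2.resize(g["image"][120:310,260:480],None,fx=3,fy=3,interpolation=cv2.INTER_CUBIC))
for n,u,v,z in(("short",265,229,80),("tall",333,220,155),("can",396,215,150),("paper",329,182,0),("blue",224,235,80),("shelfFL",225,195,222),("shelfFR",440,183,222)): print(n,plane(f,u,v,z).round())
for n,u,v,z in(("short",306,200,80),("tall",347,216,155),("paper",377,231,0)): print(n,plane(g,u,v,z).round())
E
```

```text
short [526. 151.  80.]
tall [546. -37. 155.]
can [ 564. -205.  150.]
paper [682. -29.   0.]
blue [506. 265.  80.]
shelfFL [594. 238. 222.]
shelfFR [ 637. -302.  222.]
short [529. 150.  80.]
tall [550. -31. 155.]
paper [682. -24.   0.]
```

View pics/t1.png

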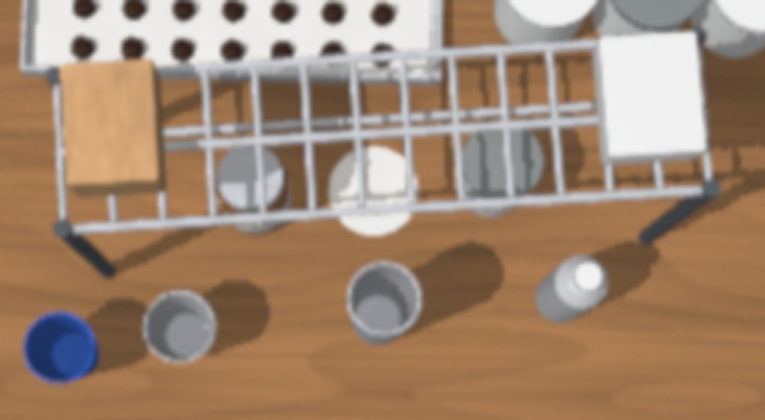

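View pics/s1.png

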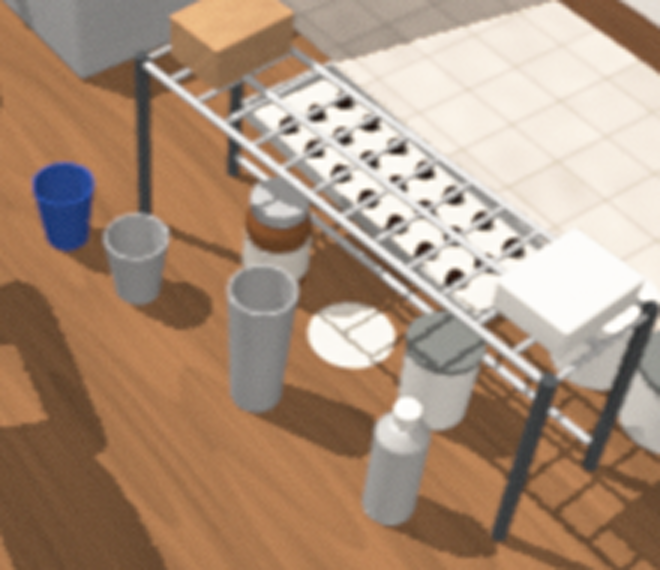

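The crops show the short rim at top (265,228.7) and side (305.3,201), the tall rim at (333,219.3) and (347.7,217), and the paper at (329.3,183.7) and (377.3,231.3). I'll triangulate these and check the heights.

```bash
cat >> h.py <<'E'
def tri(f,a,g,b):
    d,e=ray(f,*a),ray(g,*b); d/=np.linalg.norm(d); e/=np.linalg.norm(e)
    s=np.linalg.lstsq(np.c_[d,-e],g["eye"]-f["eye"],rcond=None)[0]
    p,q=f["eye"]+s[0]*d,g["eye"]+s[1]*e
    return (p+q)/2,np.linalg.norm(p-q)
def go(pos,yaw_deg=None,Rt=None):
    "shift (m) and turn (deg) in tool axes from the measured pose"
    s=env.state(); Rc=rot(s["ee_rot"])
    if Rt is None: Rt=rot([180,0,yaw_deg])
    print("shift",(Rc.T@(np.array(pos)-s["ee_pos"])/1000).round(4),"turn",np.degrees(R.from_matrix(Rc.T@Rt).as_rotvec()).round(2))
E
python3 - <<'E'
from h import *
f=eyes.grab_frame("top"); g=eyes.grab_frame("side")
for n,a,b,z in(("short",(265,228.7),(305.3,201),80),("tall",(333,219.3),(347.7,217),155),("paper",(329.3,183.7),(377.3,231.3),0),
 ("shelfFL",(225.5,196),(308.5,140.5),222),("shelfFR",(442,182.5),(442.5,247),222),("jar",(288.7,179.3),(353,185),115),("tub",(372.7,174),(408,233),98),("can",(401,212),(396,256),150)):
    p,e=tri(f,a,g,b); print(n,p.round(1),"gap",round(e,1),"planes",plane(f,*a,z).round(1)[:2],plane(g,*b,z).round(1)[:2])
go([527,150,200],184.6)
E
```

```text
short [527.3 151.6  75. ] gap 0.3 planes [526.9 151. ] [524.5 147.5]
tall [547.9 -36.8 157.2] gap 0.7 planes [547.9 -36.7] [549.5 -35.3]
paper [676.2 -30.5   8.1] gap 2.4 planes [676.9 -30.1] [682.4 -25.9]
shelfFL [592.9 234.  227.2] gap 5.3 planes [591.5 236.4] [598.8 238.5]
shelfFR [ 635.1 -302.6  235.3] gap 1.4 planes [ 638.7 -307. ] [ 644.2 -296. ]
jar [659.7  85.2 125.3] gap 0.7 planes [661.7  86. ] [667.   93.5]
tub [ 684.2 -147.1  106.6] gap 0.1 planes [ 686.2 -148.3] [ 690.2 -142.2]
can [ 571.9 -217.5  154.4] gap 0.7 planes [ 572.3 -218.2] [ 575.  -215.3]
shift [-0.4456 -0.256  -0.0071] turn [-3.00e-02 -1.00e-02 -2.43e+01]
```

Request:
send_rows(
  targets="-0.03 -0.017 0 0 0 -2 100;-0.06 -0.034 0 0 0 -4 100;-0.095 -0.055 0 0 0 -6 100;-0.13 -0.075 0 0 0 -8 100;-0.165 -0.095 0 0 0 -10 100;-0.2 -0.115 0 0 0 -12 100;-0.235 -0.135 0 0 0 -14 100;-0.27 -0.155 0 0 0 -16 100;-0.305 -0.175 0 0 0 -18 100;-0.34 -0.195 0 0 0 -20 100;-0.37 -0.213 0 0 0 -22 100;-0.4 -0.23 0 0 0 -24.3 100",
)

```text
time_s: 1.3
ee_pos: [493.8, 188.1, 193.1]
ee_rot: [180.0, 0.0, -175.3]
force: [1.0, 0.6, 0.2]
gripper_width: 91.2
gripper_force: 0.0
```

```bash
python3 - <<'E'
from h import *
go([527,150,150],184.6)
E
```

```text
shift [-0.03   -0.0407  0.0431] turn [0.01 0.01 0.06]
```

Request:
send_rows(
  targets="-0.01 -0.015 0.01 0 0 0 100;-0.02 -0.03 0.02 0 0 0 100;-0.03 -0.04 0.03 0 0 0 100;-0.03 -0.04 0.043 0 0 0 100;-0.03 -0.04 0.043 0 0 0 100;-0.03 -0.04 0.043 0 0 0 100",
)

```text
time_s: 1.8
ee_pos: [525.5, 152.6, 149.3]
ee_rot: [-180.0, -0.1, -175.4]
force: [-0.1, -0.0, -0.1]
gripper_width: 91.2
gripper_force: 0.0
```

```bash
python3 - <<'E'
from h import *
f=eyes.grab_frame("top"); g=eyes.grab_frame("side")
a=cv2.resize(f["image"][150:270,190:300],None,fx=3.6,fy=3.6,interpolation=cv2.INTER_CUBIC)
b=cv2.resize(g["image"][120:240,250:360],None,fx=3.6,fy=3.6,interpolation=cv2.INTER_CUBIC)
cv2.imwrite("pics/c2.png",np.hstack([a,b])); s=env.state(); print(s["ee_pos"],s["ee_rot"])
print(proj(g,s["ee_pos"]),proj(f,s["ee_pos"]))
E
```

```text
[526.13619441 153.13166434 150.63794221] [ 1.79979571e+02  4.94847325e-02 -1.75352717e+02]
[304.21086915 183.03262039] [261.29339264 226.01811149]
```

View pics/c2.png

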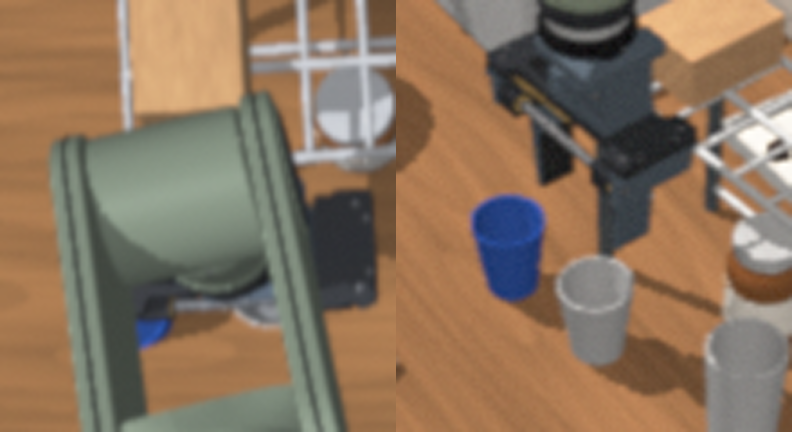

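Side crop: the finger tips are at about (556,172) and (625,235), straddling the line above the short beaker's rim at (595,280). This agrees with the measurement, so I'll go down.

Request:
send_rows(
  targets="0 -0.002 0.015 0 0 0 100;0 -0.002 0.03 0 0 0 100;0 -0.002 0.045 0 0 0 100;0 -0.002 0.06 0 0 0 100;0 -0.002 0.075 0 0 0 100;0 -0.002 0.085 0 0 0 100;0 -0.002 0.093 0 0 0 100;0 -0.002 0.099 0 0 0 100;0 -0.002 0.099 0 0 0 100",
  grip_force=10,
)

```text
time_s: 2.65
ee_pos: [525.7, 150.7, 50.4]
ee_rot: [-180.0, -0.1, -175.4]
force: [-0.0, 0.2, 0.6]
gripper_width: 91.0
gripper_force: 0.0
```

Request:
send_rows(
  targets="0 0 0 0 0 0 80;0 0 0 0 0 0 75;0 0 0 0 0 0 70;0 0 0 0 0 0 65;0 0 0 0 0 0 60;0 0 0 0 0 0 55;0 0 0 0 0 0 50;0 0 0 0 0 0 50;0 0 0 0 0 0 50",
)

```text
time_s: 3.4
ee_pos: [526.7, 151.0, 51.6]
ee_rot: [180.0, 0.1, -175.4]
force: [-0.1, 2.7, 4.1]
gripper_width: 66.6
gripper_force: 10.0
```

Request:
send_rows(
  targets="0 0 -0.005 0 0 0 50;0 0 -0.015 0 0 0 50;0 0 -0.03 0 0 0 50;0 0 -0.05 0 0 0 50;0 0 -0.07 0 0 0 50;0 0 -0.09 0 0 0 50;0 0 -0.11 0 0 0 50;0 0 -0.13 0 0 0 50;0 0 -0.15 0 0 0 50;0 0 -0.165 0 0 0 50;0 0 -0.175 0 0 0 50;0 0 -0.18 0 0 0 50",
)

```text
time_s: 4.4
ee_pos: [526.4, 150.3, 232.6]
ee_rot: [-180.0, 0.1, -175.4]
force: [0.7, -0.4, -1.7]
gripper_width: 66.7
gripper_force: 10.0
```

```bash
python3 - <<'E'
from h import *
s=env.state(); print(s["gripper_width"],s["force"])
go([548,-36.5,232],184.6)
E
```

```text
66.74603581567702 [ 0.74461392 -0.37542829 -1.66099258]
shift [-0.0066 -0.1879  0.0006] turn [-0.01  0.1  -0.  ]
```

Request:
send_rows(
  targets="0 -0.008 0 0 0 0 50;-0.001 -0.025 0 0 0 0 50;-0.002 -0.045 0 0 0 0 50;-0.003 -0.065 0 0 0 0 50;-0.004 -0.085 0 0 0 0 50;-0.005 -0.105 0 0 0 0 50;-0.006 -0.125 0 0 0 0 50;-0.0066 -0.145 0 0 0 0 50;-0.0066 -0.165 0 0 0 0 50;-0.0066 -0.178 0 0 0 0 50;-0.0066 -0.185 0 0 0 0 50;-0.0066 -0.188 0 0 0 0 50",
)

```text
time_s: 5.4
ee_pos: [547.4, -37.4, 230.3]
ee_rot: [180.0, -0.1, -175.5]
force: [-0.2, -1.0, -1.0]
gripper_width: 66.4
gripper_force: 10.0
```

Request:
send_rows(
  targets="0 0 0 0 0 0 50;0 0 0 0 0 0 50;0 0 0 0 0 0 50",
)

```text
time_s: 5.65
ee_pos: [547.7, -35.5, 231.0]
ee_rot: [180.0, -0.0, -175.3]
force: [0.5, 0.4, -0.7]
gripper_width: 67.0
gripper_force: 10.0
```

```bash
python3 - <<'E'
from h import *
f=eyes.grab_frame("top"); g=eyes.grab_frame("side")
b=cv2.resize(g["image"][130:280,290:410],None,fx=4,fy=4,interpolation=cv2.INTER_CUBIC)
cv2.imwrite("pics/c3.png",b); s=env.state(); print(s["ee_pos"],s["ee_rot"],s["gripper_width"])
p=s["ee_pos"]; z=p[2]-51.5
for n,q in(("under",[p[0],p[1],z]),("rim",[p[0],p[1],z+80]),("tallrim",[548,-36.7,155]),("tallfoot",[548,-36.7,0])): print(n,((proj(g,q)-[290,130])*4).round())
E
```

```text
[547.78017166 -35.5429771  231.08464502] [ 1.79981530e+02  5.20448514e-03 -1.75335635e+02] 66.71615764928816
under [231. 325.]
rim [237. 241.]
tallrim [230. 350.]
tallfoot [220. 488.]
```

View pics/c3.png

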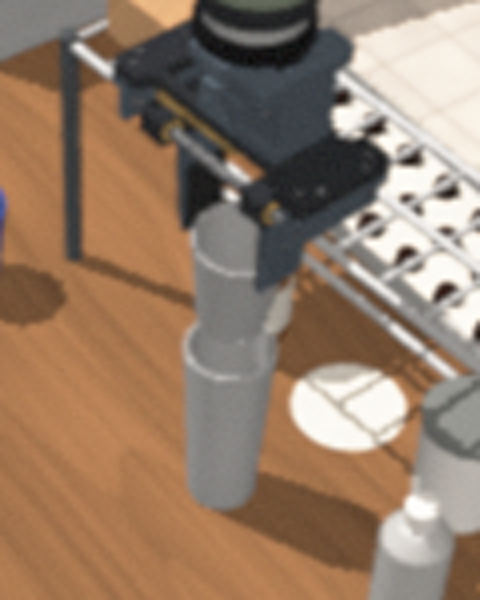

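Tall rim is centred at (230,350) in the crop, and the held short beaker's foot is at about x = 230 with its rim at (237,243). They are concentric as predicted, so I'll lower it.

Request:
send_rows(
  targets="0 0 0.006 0 0 0 50;0 0 0.014 0 0 0 50;0 0 0.022 0 0 0 50;0 0 0.03 0 0 0 50;0 0 0.037 0 0 0 50;0 0 0.043 0 0 0 50;0 0 0.049 0 0 0 50;0 0 0.054 0 0 0 50;0 0 0.058 0 0 0 50;0 0 0.061 0 0 0 50;0 0 0.063 0 0 0 50;0 0 0.063 0 0 0 50",
)

```text
time_s: 6.75
ee_pos: [547.7, -36.2, 167.8]
ee_rot: [180.0, -0.0, -175.4]
force: [0.4, 1.1, -2.5]
gripper_width: 66.8
gripper_force: 10.0
```

Request:
send_rows(
  targets="0 0 0.001 0 0 0 50;0 0 0.001 0 0 0 50;0 0 0.002 0 0 0 50;0 0 0.002 0 0 0 50",
)

```text
time_s: 7.08
ee_pos: [547.8, -36.3, 166.1]
ee_rot: [180.0, 0.0, -175.4]
force: [-0.1, 0.5, -1.2]
gripper_width: 66.7
gripper_force: 10.0
```

Request:
send_rows(
  targets="0 0 0.001 0 0 0 50;0 0 0.001 0 0 0 50;0 0 0.002 0 0 0 50;0 0 0.002 0 0 0 50",
)

```text
time_s: 7.42
ee_pos: [548.0, -36.3, 164.3]
ee_rot: [180.0, 0.0, -175.4]
force: [0.9, 0.1, 1.3]
gripper_width: 66.8
gripper_force: 10.0
```

Request:
send_rows(
  targets="0 0 0.001 0 0 0 50;0 0 0.001 0 0 0 50;0 0 0.0015 0 0 0 50;0 0 0.0015 0 0 0 50",
)

```text
time_s: 7.75
ee_pos: [548.5, -36.3, 163.5]
ee_rot: [-180.0, 0.1, -175.4]
force: [-0.3, 0.9, 5.8]
gripper_width: 66.6
gripper_force: 10.0
```

Request:
send_rows(
  targets="0 0 0 0 0 0 75;0 0 0 0 0 0 78;0 0 0 0 0 0 82;0 0 0 0 0 0 86;0 0 0 0 0 0 90;0 0 0 0 0 0 95;0 0 0 0 0 0 100;0 0 0 0 0 0 100;0 0 0 0 0 0 100;0 0 0 0 0 0 100;0 0 0 0 0 0 100",
)

```text
time_s: 8.67
ee_pos: [547.8, -36.3, 162.6]
ee_rot: [180.0, 0.0, -175.4]
force: [0.0, -0.2, -0.1]
gripper_width: 91.5
gripper_force: 0.0
```

Request:
send_rows(
  targets="0 0 -0.005 0 0 0 100;0 0 -0.015 0 0 0 100;0 0 -0.03 0 0 0 100;0 0 -0.05 0 0 0 100;0 0 -0.075 0 0 0 100;0 0 -0.1 0 0 0 100;0.02 0 -0.11 0 0 0 100;0.05 0 -0.11 0 0 0 100;0.08 0 -0.11 0 0 0 100;0.11 0 -0.11 0 0 0 100;0.14 0 -0.11 0 0 0 100;0.16 0 -0.11 0 0 0 100",
)

```text
time_s: 9.67
ee_pos: [385.9, -49.2, 273.6]
ee_rot: [-180.0, 0.0, -175.4]
force: [-0.2, -1.1, -0.2]
gripper_width: 91.0
gripper_force: 0.0
```

```bash
python3 - <<'E'
from h import *
f=eyes.grab_frame("top"); g=eyes.grab_frame("side")
a=cv2.resize(f["image"][150:250,280:380],None,fx=4,fy=4,interpolation=cv2.INTER_CUBIC)
b=cv2.resize(g["image"][170:270,300:400],None,fx=4,fy=4,interpolation=cv2.INTER_CUBIC)
cv2.imwrite("pics/c4.png",np.hstack([a,b]))
for n,q in(("nestrim",[548,-36.5,192]),("tallfoot",[548,-36.5,0]),("paper",[677,-29.5,0])): print(n,((proj(f,q)-[280,150])*4).round(),((proj(g,q)-[300,170])*4).round()+[400,0])
# push pose: tool z at 40 deg below horizontal along shelf x
yaw=np.radians(4.6); zt=np.array([np.cos(yaw),np.sin(yaw),0])*np.cos(np.radians(40))-[0,0,np.sin(np.radians(40))]
s=env.state(); Rc=rot(s["ee_rot"]); y=np.array([-np.sin(yaw),np.cos(yaw),0]); Rt=np.c_[np.cross(y,zt),y,zt]
go([430,-50,120],Rt=Rt); print(Rt.round(2),s["ee_pos"])
E
```

```text
nestrim [214. 269.] [593. 153.]
tallfoot [202. 304.] [580. 328.]
paper [196. 135.] [707. 251.]
shift [-0.0436 -0.0042  0.1541] turn [-5.00e-02 -4.99e+01 -3.00e-02]
[[-0.64 -0.08  0.76]
 [-0.05  1.    0.06]
 [-0.77  0.   -0.64]] [385.89267518 -49.21409031 274.01240771]
```

View pics/c4.png

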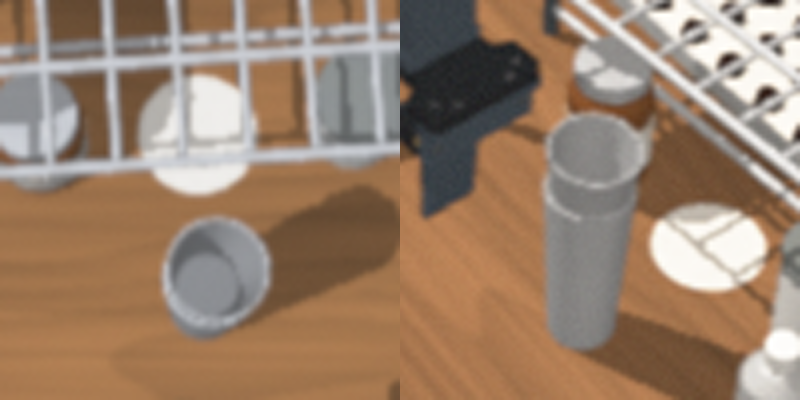

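Nested: the top crop shows the short rim at (216,270), the side crop shows it at (597,150) above the tall lip, upright. The paper is at (198,135) and (708,247), about (679,-29) mm. Next I'll tilt the tool and go down behind the pair.

Request:
send_rows(
  targets="-0.004 0 0.01 0 -4 0 80;-0.008 0 0.024 0 -8 0 37;-0.012 0 0.038 0 -12.5 0 37;-0.016 -0.001 0.052 0 -17 0 37;-0.02 -0.001 0.066 0 -21.5 0 37;-0.024 -0.002 0.08 0 -26 0 37;-0.028 -0.002 0.094 0 -30.5 0 37;-0.032 -0.003 0.108 0 -35 0 37;-0.036 -0.003 0.122 0 -39.5 0 37;-0.04 -0.004 0.136 0 -44 0 37;-0.043 -0.004 0.148 0 -48 0 37;-0.044 -0.004 0.154 0 -50 0 37",
)

```text
time_s: 10.77
ee_pos: [420.1, 3.7, 181.4]
ee_rot: [-177.3, 46.9, -175.8]
force: [-0.2, 1.2, 0.8]
gripper_width: 33.8
gripper_force: 0.0
```

```bash
cat >> h.py <<'E'
yw=np.radians(4.6); U=np.array([np.cos(yw),np.sin(yw),0]); V=np.array([-np.sin(yw),np.cos(yw),0])
ZT=U*np.cos(np.radians(40))-[0,0,np.sin(np.radians(40))]; RT=np.c_[np.cross(V,ZT),V,ZT]
def c2t(cx,cy,back,z): return np.r_[cx,cy,z]-back*U
E
python3 - <<'E'
from h import *
go(c2t(548,-36.5,80,17),Rt=RT)
E
```

```text
shift [ 0.0896 -0.0432  0.147 ] turn [-2.96 -3.08 -0.19]
```

Request:
send_rows(
  targets="0 0 0 0 0 0 37;0 0 0 0 0 0 37;0 0 0 0 0 0 37",
)

```text
time_s: 11.02
ee_pos: [421.7, 2.4, 182.8]
ee_rot: [-177.2, 47.0, -175.7]
force: [1.0, 0.1, 0.1]
gripper_width: 33.8
gripper_force: 0.0
```

```bash
python3 - <<'E'
from h import *
print(env.state()["qpos"].round(1))
go([430,-48,120],Rt=RT)
E
```

```text
[  -4.   -13.8  144.2   50.9    4.2 -146.5]
shift [ 0.0429 -0.0486  0.0486] turn [-3.02 -3.02 -0.13]
```

The wrist is near its joint-5 limit at this tilt this close in. I'll use a steeper tool (60° below horizontal) and look at the joints.

```bash
cat >> h.py <<'E'
def tilt(th):
    t=np.radians(th); z=U*np.cos(t)-[0,0,np.sin(t)]; return np.c_[np.cross(V,z),V,z]
E
python3 - <<'E'
from h import *
go(c2t(548,-36.5,105,160),Rt=tilt(60))
E
```

```text
shift [ 0.0044 -0.0474  0.0311] turn [-2.96 16.97 -0.65]
```

Request:
send_rows(
  targets="0 -0.01 0.005 -1 3 0 37;0 -0.02 0.01 -2 6 0 37;0.001 -0.03 0.015 -3 9 -0.5 37;0.002 -0.04 0.02 -3 12 -0.5 37;0.004 -0.047 0.026 -3 15 -0.6 37;0.004 -0.047 0.031 -3 17 -0.6 37;0.004 -0.047 0.031 -3 17 -0.6 37;0.004 -0.047 0.031 -3 17 -0.6 37",
)

```text
time_s: 11.68
ee_pos: [442.9, -45.2, 159.1]
ee_rot: [179.9, 29.9, -175.5]
force: [-0.1, 0.0, -0.7]
gripper_width: 33.7
gripper_force: 0.0
```

```bash
python3 - <<'E'
from h import *
print(env.state()["qpos"].round(2))
go(c2t(548,-36.5,105,160),Rt=tilt(60))
E
```

```text
[ -15.09   -5.2   130.48   21.09   27.93 -125.94]
shift [-0.0009  0.0003 -0.0005] turn [ 0.05 -0.12 -0.11]
```

```bash
python3 - <<'E'
from h import *
go(c2t(548,-36.5,75,80),Rt=tilt(60))
go(c2t(548,-36.5,75,15),Rt=tilt(60))
E
```

```text
shift [0.013  0.0002 0.0838] turn [ 0.05 -0.12 -0.11]
shift [4.540e-02 1.000e-04 1.401e-01] turn [ 0.05 -0.12 -0.11]
```

Request:
send_rows(
  targets="0.001 0 0.01 0 0 0 37;0.003 0 0.025 0 0 0 37;0.006 0 0.04 0 0 0 37;0.009 0 0.055 0 0 0 37;0.011 0 0.07 0 0 0 37;0.013 0 0.08 0 0 0 37;0.013 0 0.084 0 0 0 37;0.02 0 0.097 0 0 0 37;0.027 0 0.109 0 0 0 37;0.033 0 0.118 0 0 0 37;0.035 0 0.122 0 0 0 37;0.035 0 0.122 0 0 0 37",
)

```text
time_s: 12.68
ee_pos: [475.1, -34.3, 51.3]
ee_rot: [-179.3, 28.4, -175.6]
force: [0.0, -0.3, -0.1]
gripper_width: 33.6
gripper_force: 0.0
```

```bash
python3 - <<'E'
from h import *
print(env.state()["qpos"].round(2))
go(c2t(548,-36.5,75,15),Rt=tilt(60))
E
```

```text
[ -10.08    9.29  136.6    44.14    8.79 -146.56]
shift [ 0.0194 -0.0077  0.0308] turn [-0.84 -1.62 -0.19]
```

Joint 6 is at its limit. I'll back up and turn the tool by a half turn, which gives the same geometry.

Request:
send_rows(
  targets="-0.005 0 -0.02 0 0 10 37;-0.01 0 -0.05 0 0 14 37;-0.02 0 -0.08 0 0 18 37;-0.03 0 -0.11 0 0 22 37;-0.035 0 -0.12 0 0 26 37;-0.035 0 -0.12 0 0 33 37;-0.035 0 -0.12 0 0 40 37;-0.035 0 -0.12 0 0 47 37;-0.035 0 -0.12 0 0 54 37;-0.035 0 -0.12 0 0 61 37;-0.035 0 -0.12 0 0 68 37;-0.035 0 -0.12 0 0 75 37",
)

```text
time_s: 13.68
ee_pos: [448.8, -35.1, 174.4]
ee_rot: [152.8, 8.8, 109.4]
force: [-0.0, -0.3, -0.5]
gripper_width: 33.7
gripper_force: 0.0
```

Request:
send_rows(
  targets="0 0 0 0 0 7 37;0 0 0 0 0 14 37;0 0 0 0 0 21 37;0 0 0 0 0 28 37;0 0 0 0 0 35 37;0 0 0 0 0 42 37;0 0 0 0 0 49 37;0 0 0 0 0 56 37;0 0 0 0 0 63 37;0 0 0 0 0 70 37;0 0 0 0 0 77 37;0 0 0 0 0 84 37",
)

```text
time_s: 14.68
ee_pos: [448.8, -35.1, 174.4]
ee_rot: [167.2, -25.7, 30.5]
force: [0.0, 0.4, 0.0]
gripper_width: 33.3
gripper_force: 0.0
```

```bash
cat >> h.py <<'E'
def tiltf(th): return tilt(th)@np.diag([-1,-1,1])
E
python3 - <<'E'
from h import *
print(env.state()["qpos"].round(2))
go(c2t(548,-36.5,75,80),Rt=tiltf(60))
E
```

```text
[-11.16  -5.72 127.56  12.89  31.01  41.79]
shift [-0.0254 -0.0022  0.0944] turn [ 0.55  1.67 23.22]
```

Request:
send_rows(
  targets="-0.002 0 0.01 0 0 6 37;-0.005 0 0.02 0 0 12 37;-0.009 -0.001 0.035 0.3 1 18 37;-0.014 -0.002 0.05 0.5 1.6 23.2 37;-0.019 -0.002 0.065 0.5 1.6 23.2 37;-0.023 -0.002 0.08 0.5 1.6 23.2 37;-0.025 -0.002 0.09 0.5 1.6 23.2 37;-0.0254 -0.002 0.094 0.5 1.6 23.2 37;-0.0254 -0.002 0.094 0.5 1.6 23.2 37",
)

```text
time_s: 15.43
ee_pos: [472.9, -42.8, 79.2]
ee_rot: [179.8, -29.8, 5.0]
force: [0.5, 1.2, -0.1]
gripper_width: 33.3
gripper_force: 0.0
```

```bash
python3 - <<'E'
from h import *
print(env.state()["qpos"].round(2))
go(c2t(548,-36.5,75,15),Rt=tiltf(60))
E
```

```text
[-13.06   5.76 135.38  40.62  13.36  34.4 ]
shift [-0.0316 -0.0005  0.0559] turn [0.03 0.19 0.31]
```

Request:
send_rows(
  targets="-0.003 0 0.005 0 0.2 0.3 37;-0.006 0 0.01 0 0.2 0.3 37;-0.009 0 0.015 0 0.2 0.3 37;-0.012 0 0.02 0 0.2 0.3 37;-0.015 0 0.025 0 0.2 0.3 37;-0.018 0 0.03 0 0.2 0.3 37;-0.021 0 0.035 0 0.2 0.3 37;-0.024 0 0.04 0 0.2 0.3 37;-0.026 0 0.045 0 0.2 0.3 37;-0.028 0 0.05 0 0.2 0.3 37;-0.03 0 0.053 0 0.2 0.3 37;-0.0316 0 0.056 0 0.2 0.3 37",
)

```text
time_s: 16.43
ee_pos: [474.4, -43.2, 16.4]
ee_rot: [179.9, -30.2, 4.7]
force: [0.4, -0.4, -0.7]
gripper_width: 33.5
gripper_force: 0.0
```

```bash
python3 - <<'E'
from h import *
print(env.state()["qpos"].round(2))
go(c2t(548,-36.5,75,15),Rt=tiltf(60))
go(c2t(548,-36.5,38,15),Rt=tiltf(60))
E
```

```text
[-13.12  14.48 140.6  115.     9.64 -40.81]
shift [-0.0017 -0.0008  0.0006] turn [ 0.08 -0.21  0.06]
shift [ 0.0303 -0.0007  0.0192] turn [ 0.08 -0.21  0.06]
```

Request:
send_rows(
  targets="0.0015 0 0.001 0 0 0 37;0.004 0 0.0025 0 0 0 37;0.0065 0 0.004 0 0 0 37;0.009 0 0.0055 0 0 0 37;0.0115 0 0.007 0 0 0 37;0.014 0 0.0085 0 0 0 37;0.0165 0 0.01 0 0 0 37;0.019 0 0.0115 0 0 0 37;0.0215 0 0.013 0 0 0 37;0.024 0 0.0145 0 0 0 37;0.026 0 0.016 0 0 0 37;0.0275 0 0.017 0 0 0 37",
)

```text
time_s: 17.43
ee_pos: [506.4, -40.2, 14.7]
ee_rot: [179.9, -30.1, 4.7]
force: [0.0, -0.0, 0.2]
gripper_width: 33.6
gripper_force: 0.0
```

Request:
send_rows(
  targets="0.001 0 0.0006 0 0 0 37;0.002 0 0.0012 0 0 0 37;0.003 0 0.0018 0 0 0 37;0.004 0 0.0023 0 0 0 37;0.005 0 0.0029 0 0 0 37;0.006 0 0.0035 0 0 0 37;0.007 0 0.004 0 0 0 37;0.008 0 0.0046 0 0 0 37",
)

```text
time_s: 18.1
ee_pos: [515.4, -39.5, 14.8]
ee_rot: [179.9, -30.1, 4.6]
force: [-0.7, -0.3, -0.3]
gripper_width: 34.2
gripper_force: 0.0
```

```bash
python3 - <<'E'
from h import *
f=eyes.grab_frame("top"); g=eyes.grab_frame("side")
b=cv2.resize(g["image"][130:280,290:420],None,fx=4,fy=4,interpolation=cv2.INTER_CUBIC)
cv2.imwrite("pics/c5.png",b)
s=env.state(); print(s["qpos"].round(1),s["force"].round(1))
go(c2t(548,-36.5,35,15),Rt=tiltf(60))
for n,q in(("nestrim0",[548,-36.5,192]),("foot0",[548,-36.5,0]),("tcp",s["ee_pos"]),("paper",[679,-29,0])): print(n,((proj(g,q)-[290,130])*4).round())
E
```

```text
[-11.   17.1 135.8 105.2   8.  -28.9] [0.8 0.1 0.4]
shift [-0.0019 -0.0004 -0.0014] turn [ 0.03 -0.1   0.05]
nestrim0 [233. 313.]
foot0 [220. 488.]
tcp [188. 497.]
paper [348. 409.]
```

View pics/c5.png

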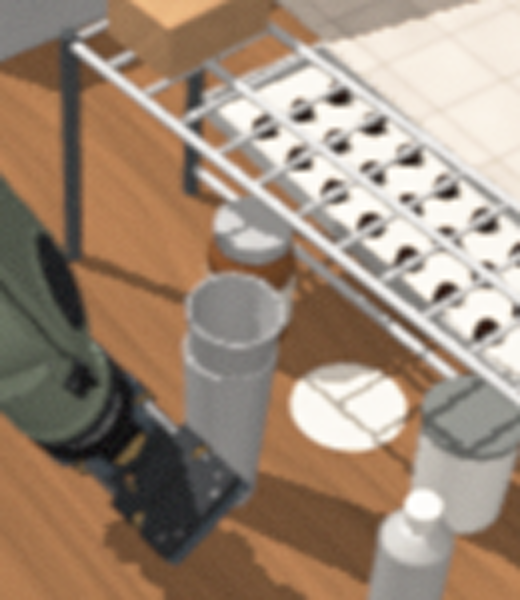

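The side crop shows the fingers at the foot of the tall beaker and the pair upright, rim about (236,311), with the paper at (348,408). Contact is just made, so I'll push slowly.

Request:
send_rows(
  targets="0.0015 0 0.0009 0 0 0 37;0.0035 0 0.002 0 0 0 37;0.006 0 0.0035 0 0 0 37;0.0086 0 0.005 0 0 0 37;0.0112 0.0003 0.0065 0 0 0 37;0.0138 0.0003 0.008 0 0 0 37;0.0164 0.0004 0.0095 0 0 0 37;0.019 0.0005 0.011 0 0 0 37;0.0216 0.0006 0.0125 0 0 0 37;0.0242 0.0007 0.014 0 0 0 37;0.026 0.0008 0.015 0 0 0 37;0.0268 0.0008 0.0155 0 0 0 37",
)

```text
time_s: 19.2
ee_pos: [545.3, -37.6, 14.3]
ee_rot: [180.0, -30.0, 4.7]
force: [-6.1, -0.2, 3.7]
gripper_width: 34.2
gripper_force: 2.7
```

```bash
python3 - <<'E'
from h import *
s=env.state(); print(s["qpos"].round(1),s["force"].round(1))
go(c2t(679,-29,35.3,15),Rt=tiltf(60))
E
```

```text
[ -9.8  18.9 132.2  92.5   7.1 -15.1] [-6.1 -0.2  3.7]
shift [0.0858 0.0023 0.0487] turn [ 0.01 -0.01  0.06]
```

Request:
send_rows(
  targets="0.0018 0 0.001 0 0 0 37;0.004 0 0.0023 0 0 0 37;0.0064 0.0002 0.0036 0 0 0 37;0.0088 0.0003 0.005 0 0 0 37;0.0112 0.0004 0.0063 0 0 0 37;0.0136 0.0005 0.0077 0 0 0 37;0.016 0.0005 0.009 0 0 0 37;0.0184 0.0006 0.0104 0 0 0 37;0.0208 0.0006 0.0118 0 0 0 37;0.0232 0.0007 0.0131 0 0 0 37;0.0256 0.0007 0.0145 0 0 0 37;0.028 0.0008 0.0159 0 0 0 37",
)

```text
time_s: 20.2
ee_pos: [577.3, -35.8, 14.4]
ee_rot: [180.0, -30.0, 4.6]
force: [-6.1, -0.4, 3.1]
gripper_width: 33.5
gripper_force: 2.7
```

Request:
send_rows(
  targets="0.0024 0 0.0014 0 0 0 37;0.0048 0.0001 0.0027 0 0 0 37;0.0072 0.0002 0.0041 0 0 0 37;0.0096 0.0003 0.0054 0 0 0 37;0.012 0.0004 0.0068 0 0 0 37;0.0144 0.0005 0.0082 0 0 0 37;0.0168 0.0005 0.0095 0 0 0 37;0.0192 0.0006 0.0109 0 0 0 37;0.0216 0.0006 0.0123 0 0 0 37;0.024 0.0007 0.0136 0 0 0 37;0.026 0.0007 0.0148 0 0 0 37;0.028 0.0008 0.0159 0 0 0 37",
)

```text
time_s: 21.2
ee_pos: [609.4, -33.7, 14.6]
ee_rot: [-180.0, -30.0, 4.6]
force: [-4.6, -0.5, 2.7]
gripper_width: 33.4
gripper_force: 2.6
```

```bash
python3 - <<'E'
from h import *
f=eyes.grab_frame("top"); g=eyes.grab_frame("side")
a=cv2.resize(f["image"][150:250,280:380],None,fx=4,fy=4,interpolation=cv2.INTER_CUBIC)
b=cv2.resize(g["image"][150:250,330:430],None,fx=4,fy=4,interpolation=cv2.INTER_CUBIC)
cv2.imwrite("pics/c6.png",np.hstack([a,b]))
s=env.state(); print(s["qpos"].round(1),s["force"].round(1),s["ee_pos"])
go(c2t(679,-29,35.3,15),Rt=tiltf(60))
c=s["ee_pos"]+35.3*U
for n,q in(("nestrim",[c[0],c[1],192]),("goalrim",[679,-29,192]),("paper",[679,-29,0])): print(n,((proj(f,q)-[280,150])*4).round(),((proj(g,q)-[330,150])*4).round()+[400,0])
E
```

```text
[ -7.9  22.6 124.2  59.3   7.3  20. ] [-4.1  0.6  0.8] [609.90695205 -33.77281695  14.83938176]
shift [0.0295 0.0008 0.0168] turn [-0.03 -0.01  0.06]
nestrim [209. 120.] [579. 173.]
goalrim [207.  69.] [615. 153.]
paper [196. 132.] [588. 329.]
```

View pics/c6.png

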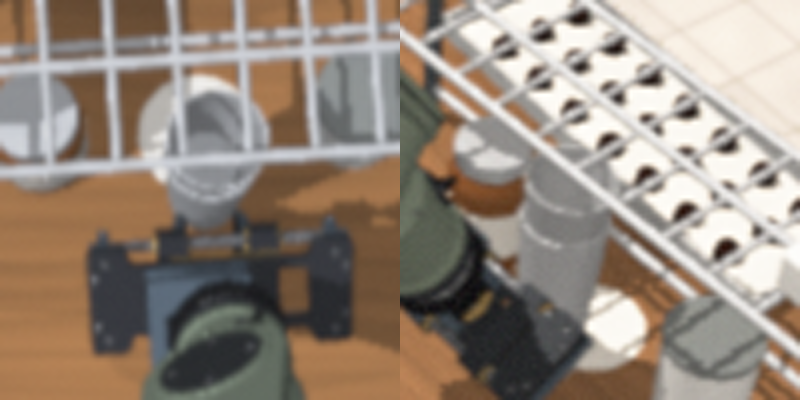

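In the top crop the nested rim is at about (217,125) and is entering the bay. In the side crop it is at about (571,170), upright. The centre is about 30 mm ahead of the TCP, so 35–38 mm remain and the neighbours are clear.

Request:
send_rows(
  targets="0.0018 0 0.001 0 0 0 37;0.0042 0 0.0024 0 0 0 37;0.0069 0 0.004 0 0 0 37;0.0096 0 0.0055 0 0 0 37;0.0123 0 0.0071 0 0 0 37;0.015 0 0.0087 0 0 0 37;0.0177 0 0.0102 0 0 0 37;0.0204 0 0.0118 0 0 0 37;0.0231 0 0.0133 0 0 0 37;0.0258 0 0.0149 0 0 0 37;0.0282 0 0.0163 0 0 0 37;0.0303 0 0.0175 0 0 0 37",
)

```text
time_s: 22.3
ee_pos: [644.9, -31.1, 15.1]
ee_rot: [180.0, -30.0, 4.6]
force: [-5.9, -0.3, 2.3]
gripper_width: 33.6
gripper_force: 2.8
```

Request:
send_rows(
  targets="0 0 0 0 0 0 37;0 0 0 0 0 0 37;-0.002 0 -0.001 0 0 0 37;-0.007 0 -0.004 0 0 0 37;-0.014 0 -0.008 0 0 0 37;-0.022 0 -0.013 0 0 0 37;-0.035 0 -0.02 0 0 0 37;-0.052 0 -0.03 0 0 0 37;-0.07 0 -0.04 0 0 0 37;-0.087 0 -0.05 0 0 0 37;-0.104 0 -0.06 0 0 0 37;-0.12 0 -0.07 0 0 0 37",
)

```text
time_s: 23.3
ee_pos: [506.2, -43.4, 16.0]
ee_rot: [179.8, -30.1, 4.6]
force: [-0.4, -0.1, 0.4]
gripper_width: 34.2
gripper_force: 0.0
```

```bash
python3 - <<'E'
from h import *
f=eyes.grab_frame("top"); g=eyes.grab_frame("side")
a=cv2.resize(f["image"][140:240,280:380],None,fx=4,fy=4,interpolation=cv2.INTER_CUBIC)
b=cv2.resize(g["image"][150:250,330:430],None,fx=4,fy=4,interpolation=cv2.INTER_CUBIC)
cv2.imwrite("pics/c7.png",np.hstack([a,b]))
for n,q in(("goalrim",[679,-29,192]),("goalfoot",[679,-29,0])): print(n,((proj(f,q)-[280,140])*4).round(),((proj(g,q)-[330,150])*4).round()+[400,0])
print(env.state()["ee_pos"])
E
```

```text
goalrim [207. 109.] [615. 153.]
goalfoot [196. 172.] [588. 329.]
[504.17515372 -43.20773326  15.35445375]
```

View pics/c7.png

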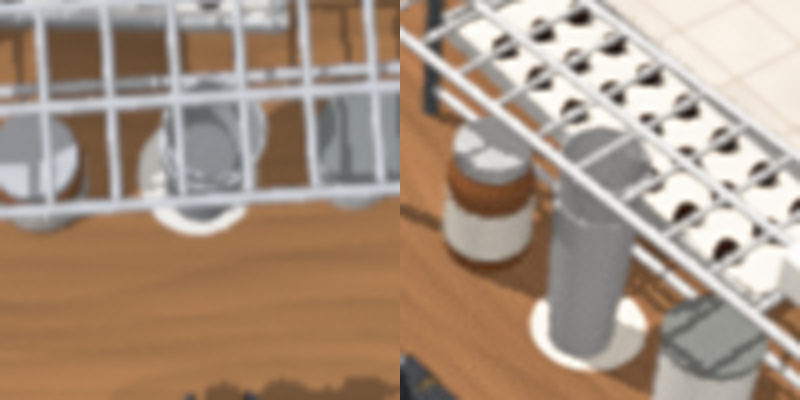

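The side crop shows the foot at (582,337) on the paper centred at (588,329). It's about 6 mm off, wholly on the paper, and the pair is upright and nested. The arm is clear, so I'll hand in.

Request:
send_rows(
  targets="0 0 -0.02 0 0 0 37;0 0 -0.03 0 0 0 37;0 0 -0.03 0 0 0 37;0 0 -0.03 0 0 0 37",
)

```text
time_s: 23.73
ee_pos: [493.7, -44.5, 43.7]
ee_rot: [179.8, -30.3, 4.8]
force: [0.8, -0.5, -0.6]
gripper_width: 33.7
gripper_force: 0.0
```

```bash
python3 -c "
from workcell import env
print(env.job_done())"
```

```text
the job is handed in; nothing more can be done
None
```

I nested the short beaker in the tall one and pushed the pair under the shelf, where by the last picture it stands upright on the paper round, about 6 mm off centre; I handed the job in at about 24 s, and no verdict came back.

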